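Lock the turret of the engraver's ball vise

TASK

Lock the turret of the engraver's vise: with a fingertip, push the red knob round until the slot in the disc faces the brass locking bar, then push the bar's tab until the bar is fully home in the slot. Push gently, so that the vise itself does not shift on the bench, and leave the other things on the bench where they are. Nothing is to be picked up.

Things in the scene. Friction and masses are not known exactly. Their poses are not given: they have to be found in the camera images.
- vise: Engraver's ball vise standing loose on the bench by its own weight (about 7 kg): polished steel ball (134 mm across) in a black rubber seat ring. Origin: centre of its underside, on the turret's upright axis; its x axis points level from that axis out along the locking bar. A grey aluminium guide (22 mm long, from 76 to 98 mm out along x, 34 mm wide, top 107 mm above the bench) carries the bar.
- turret (a joint): Angle of the turret (rad), seen from above counter-clockwise positive; it turns endlessly either way, stiffly (0.12 N m, about 2.5 N at the knob) and stays where it is left. 0, or a whole turn, means that the slot faces the bar. The turret: a dark steel slotted disc, 124 mm across and 12 mm thick, its top 102 mm above the bench, with two half-round steel jaws (68 mm across, top 136 mm) that hold a copper workpiece (top 144 mm) on it.
- slot (a point): Middle of the slot's mouth at the disc's rim and top face, 62 mm from the axis; the slot is 14 mm wide, 21 mm deep towards the axis and open through the disc; a white painted mark, 10 mm wide, lies on the disc at its inner end; thin degree lines run round the rest of the rim.
- knob (a point): Centre of the red turning knob that stands upright on the disc opposite the slot, 53 mm from the axis: 16 mm across, from the disc's top to 140 mm above the bench; this point is 122 mm above the bench. Pushed sideways with a fingertip it turns the turret.
- lockbar (a joint): How far the brass locking bar has been pushed in towards the turret's axis (m): 0 drawn back (its nose 71 mm from the axis, clear of the disc), 0.028 fully home, its tab against the guide and its nose 19 mm inside the slot. It slides with about 1.5 N of friction and stays where it is left. The bar is 12 mm wide, its nose tapers to 4 mm over 9 mm; it is stopped by the disc's rim if the slot is more than about 4 mm off line, and draws the slot into line if less.
- tab (a point): Middle of the outer face of the brass thumb tab on the bar's outer end, 112 mm above the bench; the tab is an upright plate, 28 mm wide, 8 mm thick, from 91 to 122 mm above the bench. This face, 136 mm from the axis when drawn back, is pushed towards the axis. There is free air below and outside it.
- tkey: Bystander: T-handled vise key of steel, 96 mm long, 70 mm across, 12 mm high, lying flat; origin under its shaft
- graver_a: Bystander: engraving graver lying down, pale mushroom wooden handle and steel blade, 135 mm long, 24 mm high; origin under the ferrule
- graver_b: Bystander: engraving graver like the other with a dark wooden handle, 135 mm long, 24 mm high; origin under the ferrule
- dividers: Bystander: pair of steel dividers lying flat, 130 mm long, 40 mm wide, 10 mm high; origin under the middle of the legs
- loupe: Bystander: black eyeglass loupe standing on its small end, 35 mm across, 28 mm high; origin under its centre
- jar: Bystander: white jar with a white cap, 52 mm across, 62 mm high; origin under its centre
- cup: Bystander: green pencil cup, 84 mm across, with pens standing up to 150 mm high; origin under its centre
- ringclamp: Bystander: wooden ring clamp lying down, 108 mm long, 26 mm high; origin under its middle
Not all that is in view belongs to the job. Of the things that look like the vise, the smaller one is meant.

How it is judged:
On the way:
1. the slot has been turned to face the bar, the bar not yet in it (x of slot in the frame of vise above 0.05 m and y of slot in the frame of vise between -0.006 and 0.006 m and value of joint lockbar below 0.016 m), for 0.1 s.
At the end, for the whole second after the job is handed in: The bar is pushed in to within 3 mm of fully home (28 mm), the slot lies within 2.5 mm of the bar's line, turret and bar are at rest, and the vise stands upright within 12 mm of where it was (value of joint lockbar above 0.025 m and x of slot in the frame of vise above 0.05 m and y of slot in the frame of vise between -0.0025 and 0.0025 m and velocity of joint turret between -0.05 and 0.05 rad/s and velocity of joint lockbar below 0.005 m/s and distance of vise from where it was at the start of the episode below 0.012 m and angle between vise's own z axis and vertical below 0.05 rad); the robot touches nothing.
It fails at once if the vise is shoved more than 12 mm, tipped or lifted (distance of vise from where it was at the start of the episode above 0.012 m or angle between vise's own z axis and vertical above 0.08 rad).
It fails at once if the bar is forced in past the disc's rim while the slot is off its line (value of joint lockbar above 0.0165 m and not (x of slot in the frame of vise above 0.05 m and y of slot in the frame of vise between -0.006 and 0.006 m)).
It fails at once if another thing on the bench is moved more than 20 mm, or lifted (distance of any of tkey, graver_a, graver_b, dividers, loupe, jar, cup, ringclamp from where it was at the start of the episode above 0.02 m).
It also fails if it takes over 61 s, if anything falls off the work surface, if the arm or the gripper's body presses on something with over 40 N, if the wrist force passes 120 N, or if a joint passes its speed limit or range.

ROBOT

A 7-joint arm with a two-finger parallel gripper is mounted at the origin on the work surface. World frame = base frame: x ahead of the robot, y to its left, z up, the work surface at z = 0. Lengths are in m, angles in rad, forces in N, time in s.
With the tool pointing down it reaches from about 0.425 to 1.025 m from the base axis. Payload 9.4 kg.
Tool frame: the origin (TCP) lies between the finger pads; the fingertips stand 19 mm ahead of it and the grasp point (between the pads) is the TCP; z points along the fingers, y is the direction in which the jaws open and shut (so a half turn about z gives the same grasp; the last joint's range is limited). The gripper opens to 93 mm and grips with 3 to 60 N. Pads are 15 mm wide; open, the fingers measure 128 mm over their backs; the gripper's body (75 mm by 188 mm) begins 65 mm behind the grasp point.
Start: joints at [-1.413, 0.599, -0.003, 1.599, 0.002, 0.943, -0.08], TCP at [0.169, 0.705, 0.238] pointing down, gripper open.
Joint ranges: [-2.57, 2.57], [-0.35, 1.97], [-1.29, 1.29], [0.11, 2.56], [-1.05, 4.19], [0.11, 1.86], [-2.63, 2.63]. Speed limits (rad/s): [2.22, 2.22, 3.01, 3.01, 3.14, 3.14, 3.14].

INTERFACE

Orientations are given as a rotation vector (axis times angle).
In Python, from cell import manip gives the robot as it stands. The module is installed in compiled form; this text tells all that it offers.
- The arm moves only by the tool carry_out, never from a script. Its argument "deltas" is a list of rows, each a list of 3 entries, a list of its own where there are three numbers: the shift along the tool's x, y, z in mm, then the turn about the tool's z in rad, then the finger opening in mm, from 0 to 93. In form: [[[x, y, z], twist, hand], ...]. A call has 1 to 20 rows; each row is the pose to reach, as a shift and turn from the pose measured when the call began, along the tool's axes at that moment; what a row does not reach only later rows make up. A row lasts 1/8 s, in which the tool goes at most 62.5 mm and 10.7 degrees, less where a joint would pass 70% of its speed; a pose out of reach is approached as far as the arm can. A call with a gripper value outside its range is refused whole. The fingers move at their own pace and stop on an object; the grip force is fixed at half the most. Time passes only in rows, so rows that repeat a pose let the fingers close. It gives the time, the measured TCP pose, the force and the opening at its end, in the units of the state.
- manip.observe(): the state, without advancing time (a new reading comes with each control period).
- manip.capture(name): name is "side" or "top"; returns the picture (480x640x3 uint8, red, green, blue); there is no depth.
- manip.camera_model(name): a dict with "intrinsics" (3x3 intrinsics, pixels), "eye" and "attitude" of the camera in the world. Camera axes: x right, y up, looking along -z (the intrinsics and any distortion apply to the point x, -y, -z); pixel columns grow to the right and rows downward; lengths in m; the calibration is good to about 2 mm. A picture is of the moment at which its call begins. camera_model takes no time and is no camera call.
- manip.job_done(): hands the job in, once; it reports no verdict.
The state is a dict: "time": time; "joint_pos": joint angles; "dq": joint speeds; "joint_efforts": joint torques, N m; "eef_pos": TCP position; "ee_rot": TCP orientation; "wrist_force": force on the tool from outside, world axes, zero at the start; "wrist_torque": the same for the moment, N m; "width": finger opening in m.
Only numpy, scipy, OpenCV 4.12 (cv2) and the standard library are available. Lean on these libraries where they do the work, as an engineer would, in place of code of your own. Each camera call takes 0.05 s, during which the arm holds its last target. There are 200 camera calls.

## Working session

There is one attempt and no reset: what is moved stays moved. The work goes in short steps, Python scripts to look and compute and a tool call to move; the robot and the scene stay as the last step left them, time stands still between calls to the robot, and variables do not carry over. Pictures are saved under pics/ and viewed, about 8 in all and at most 12, crops included, and the job is handed in when it is done.

Besides the shell and the picture viewer there is one more tool, called after "Emit:" as name([rows], argument=value, ...), one row to a line, values as JSON. carry_out: Moves the arm, as the interface text tells. Its arguments: {"type":"object","properties":{"deltas":{"type":"array","items":{"type":"array"}}},"required":["deltas"]}

```bash
mkdir -p pics; cat > h.py <<'E'
import numpy as np, cv2
from scipy.spatial.transform import Rotation as R
from cell import manip
def snap(cam,name,crop=None,scale=1):
    im=manip.capture(cam)[:,:,::-1].copy()
    cv2.imwrite(f'pics/{name}_full.png',im)
    if crop: x0,y0,x1,y1=crop; im=im[y0:y1,x0:x1]
    im=cv2.resize(im,None,fx=scale,fy=scale,interpolation=cv2.INTER_CUBIC); cv2.imwrite(f'pics/{name}.png',im)
def rot(m):
    a=np.array(m['attitude'],float); return a if a.shape==(3,3) else (R.from_rotvec(a).as_matrix() if a.size==3 else None)
def ray(cam,u,v,z):
    m=manip.camera_model(cam); K=np.array(m['intrinsics']); d=np.linalg.inv(K)@[u,v,1]; d=rot(m)@[d[0],-d[1],-d[2]]
    e=np.array(m['eye']); return e+d*(z-e[2])/d[2]
def proj(cam,p):
    m=manip.camera_model(cam); K=np.array(m['intrinsics']); c=rot(m).T@(np.array(p)-m['eye']); q=K@[c[0],-c[1],-c[2]]; return q[:2]/q[2]
E
python3 - <<'E'
from h import *
for c in('top','side'): print(manip.camera_model(c)); snap(c,c+'0')
s=manip.observe(); print(s)
E
```

```text
{'intrinsics': array([[535.94738244,   0.        , 322.8727289 ],
       [  0.        , 535.94738244, 230.46411156],
       [  0.        ,   0.        ,   1.        ]]), 'eye': array([0.31700652, 0.03615288, 1.38076635]), 'attitude': array([ 0.1210966 , -0.10533064, -1.57456374])}
{'intrinsics': array([[582.23004772,   0.        , 326.60362424],
       [  0.        , 582.23004772, 229.31841344],
       [  0.        ,   0.        ,   1.        ]]), 'eye': array([ 0.0898305 , -0.68617416,  0.93671621]), 'attitude': array([ 0.76327794, -0.19496932, -0.46065137])}
{'time': 0.1, 'joint_pos': array([-1.41270865,  0.60005557, -0.00253046,  1.60001793,  0.00178545,
        0.94288933, -0.07982698]), 'dq': array([-0.0003114 , -0.00215531,  0.00297688, -0.00103106,  0.00029792,
        0.00190541, -0.0001178 ]), 'joint_efforts': array([ 5.04081283e-03, -7.66557097e+01,  1.50233075e+00, -2.52934563e+01,
       -5.22600277e-02,  1.36673942e-02,  6.89966782e-05]), 'eef_pos': array([0.16858457, 0.70472532, 0.23685034]), 'ee_rot': array([-3.67933586e-01, -3.11993480e+00,  2.14807356e-03]), 'wrist_force': array([-0.1870254 ,  0.74152695, -0.40497543]), 'wrist_torque': array([-0.0384962 , -0.00744255, -0.00155993]), 'width': 0.09293817706172974}
```

View pics/top0.png

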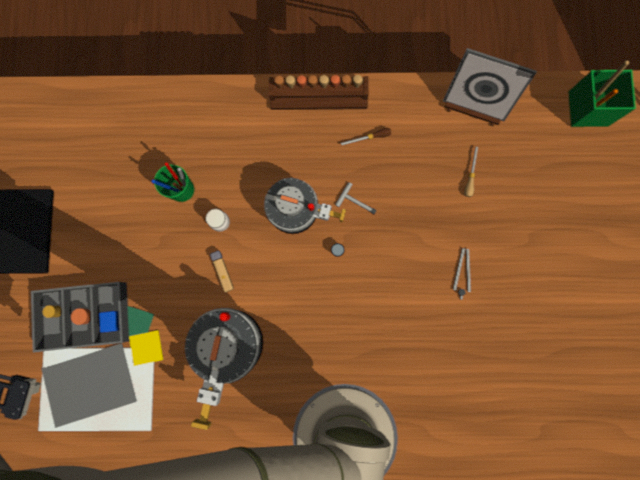

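View pics/side0.png

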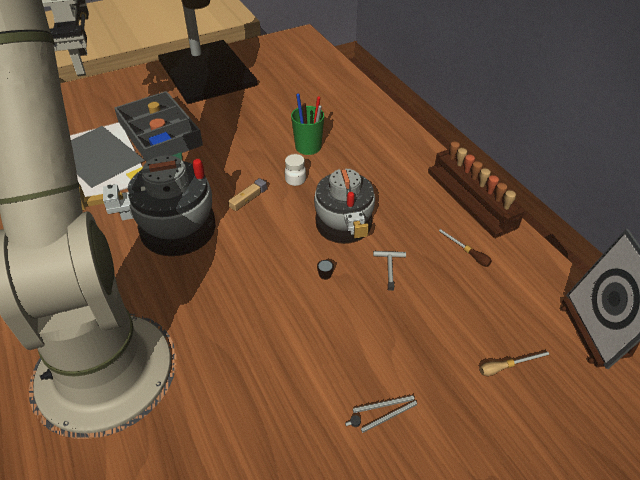

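Two candidates: the vise at top (291,205) and the larger look-alike at top (222,346). The smaller one, (291,205), is the one meant. I'll confirm it in an enlarged crop.

```bash
python3 - <<'E'
from h import *
snap('top','t1',(240,155,390,265),5)
a=cv2.imread('pics/t1.png'); b=cv2.imread('pics/side0_full.png')[155:245,300:390]
cv2.imwrite('pics/s1.png',cv2.resize(b,None,fx=6,fy=6,interpolation=cv2.INTER_CUBIC))
im=cv2.imread('pics/t1_full.png').astype(int)
B,G,Rr=im[...,0],im[...,1],im[...,2]
for n,m in(('red',(Rr>120)&(G<50)&(B<50)),):
  ys,xs=np.nonzero(m[155:265,240:390]); print(n,xs.mean()+240,ys.mean()+155,len(xs))
  print('knob',ray('top',xs.mean()+240,ys.mean()+155,.138))
print('disc c',ray('top',291,204,.102),'tab',ray('top',341,214,.12))
for n,p in (('loupe',(337,250,.028)),('tkey',(345,194,.01)),('tkeyend',(373,211,.01)),('jar',(217,219,.06)),('rc',(222,272,.02)),('cup',(175,184,.1))): print(n,ray('top',*p))
E
```

```text
red 310.61764705882354 206.1764705882353 34
knob [0.55542437 0.07666146 0.138     ]
disc c [0.56809229 0.12550418 0.102     ] tab [0.53930208 0.00476009 0.12      ]
loupe [0.46292653 0.0136179  0.028     ]
tkey [ 0.61157681 -0.00898689  0.01      ]
tkeyend [ 0.56594819 -0.08109754  0.01      ]
jar [0.53961454 0.31370614 0.06      ]
rc [0.40966118 0.30631377 0.02      ]
cup [0.62070843 0.41048949 0.1       ]
```

View pics/t1.png

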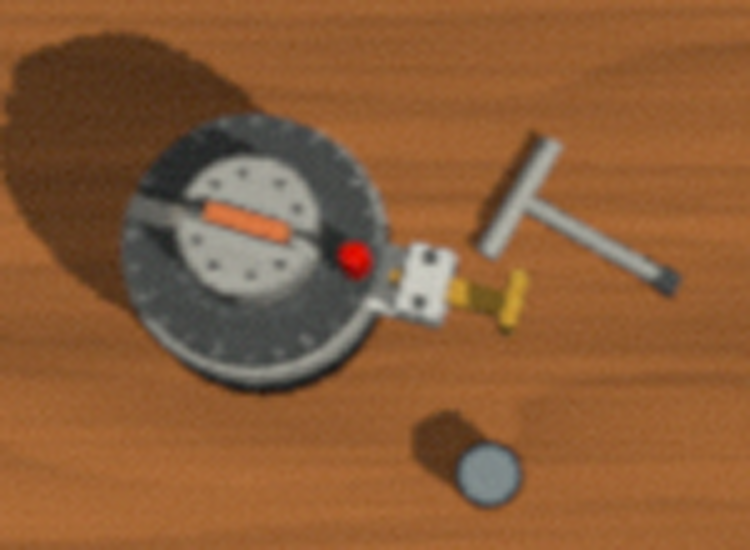

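View pics/s1.png

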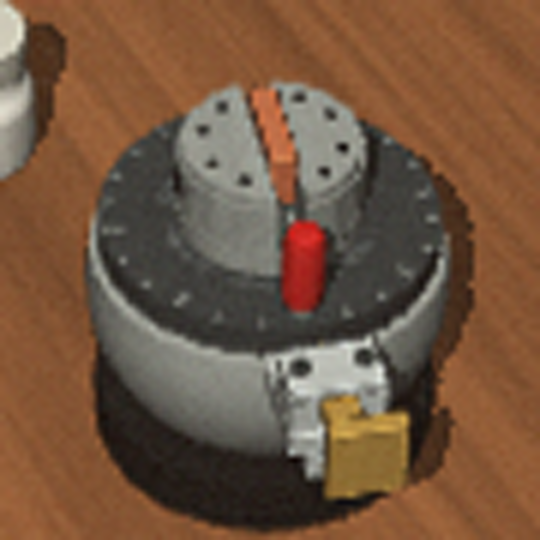

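The crop confirms it: the smaller vise has its disc centre at full-frame (290.4,202.4), slot at the left (~269,197), knob at (310.7,206.3) almost over the bar, and tab at (342,215). The knob has to go round about half a turn. Next I fit the pose from both views.

```bash
cat > fit.py <<'E'
from h import *
from scipy.optimize import least_squares
def pt(p,r,z,a): return np.array([p[0]+r*np.cos(a),p[1]+r*np.sin(a),z])
# (cam,u,v, r,z,kind,weight)
obs=[('top',342.2,214.8,.132,.122,'b'),('top',324.8,211.4,.087,.107,'b'),('top',290.4,202.4,0,.102,'b'),('top',289.0,199.1,0,.144,'b'),('top',310.7,206.3,.053,.14,'k'),
('side',350.4,193.3,.053,.14,'k'),('side',360.7,230.4,.136,.1065,'b'),('side',344.6,175.4,0,.144,'b')]
def f(p): return np.concatenate([proj(o[0],pt(p,o[3],o[4],p[2] if o[5]=='b' else p[3]))-o[1:3] for o in obs])
s=least_squares(f,[.567,.125,-1.8,-1.8],loss='soft_l1')
E
python3 - <<'E'
from fit import *
print(s.x,np.degrees(s.x[2:])); print(f(s.x).reshape(-1,2).round(1))
# slot centroid from top (crop 145,210)
q=ray('top',268.6,196.7,.102)-pt(s.x,0,.102,0); print('slot ang',np.degrees(np.arctan2(q[1],q[0])),np.hypot(*q[:2]))
E
```

```text
[ 0.57130164  0.12823374 -1.83998704 -1.88162901] [-105.4234915  -107.80940111]
[[ 0.4  0.3]
 [-0.4  0. ]
 [-0.5  0.3]
 [-0.4  0.1]
 [-0.6 -0.1]
 [ 0.   0. ]
 [ 0.4  2.5]
 [ 0.8 -0. ]]
slot ang 73.55008096918282 0.05413337520466789
```

```bash
cat >> h.py <<'E'
def delta(pts):
    """world waypoints (x,y,z,heading_deg of tool y) -> rows [[mm],twist]"""
    s=manip.observe(); M=R.from_rotvec(s['ee_rot']).as_matrix(); h0=np.arctan2(M[1,1],M[0,1]); out=[]
    for x,y,z,h in pts:
        d=M.T@(np.array([x,y,z])-s['eef_pos'])*1000
        out.append([[int(round(v)) if 0 else round(float(v),1) for v in d],round(float(h0-np.radians(h)),3)])
    print('pos',s['eef_pos'].round(4),'head',round(np.degrees(h0),1),'tilt',M[2].round(4),'q',s['joint_pos'].round(2),'F',s['wrist_force'].round(1),'w',round(s['width'],4),'t',s['time'])
    for o in out: print(o)
C=np.array([.5713,.1282])
def orb(a,r=.053): a=np.radians(a); return C+r*np.array([np.cos(a),np.sin(a)])
E
python3 - <<'E'
from h import *
k=orb(-107.3)
delta([(*k,.30,-27.5),(*k,.18,-27.5)])
E
```

```text
pos [0.1686 0.7048 0.237 ] head 76.5 tilt [-1.0e-04 -1.2e-03 -1.0e+00] q [-1.41  0.6  -0.    1.6   0.    0.94 -0.08] F [-0.1  0.3 -0.1] w 0.093 t 0.15
[[-522.2, -520.0, -62.3], 1.816]
[[-522.2, -519.9, 57.7], 1.816]
```

Emit:
carry_out([
  [[-20,-20,-62],0,60],
  [[-65,-65,-62],0.18,28],
  [[-109,-108,-62],0.36,28],
  [[-152,-151,-62],0.54,28],
  [[-196,-195,-62],0.72,28],
  [[-239,-238,-62],0.9,28],
  [[-283,-282,-62],1.08,28],
  [[-326,-325,-62],1.26,28],
  [[-370,-368,-62],1.44,28],
  [[-413,-411,-62],1.62,28],
  [[-457,-455,-62],1.816,28],
  [[-500,-498,-62],1.816,28],
  [[-522,-520,-62],1.816,28],
  [[-522,-520,-30],1.816,28],
  [[-522,-520,20],1.816,28],
  [[-522,-520,40],1.816,28],
  [[-522,-520,40],1.816,28],
])

```text
time: 2.28
eef_pos: [0.5544, 0.0774, 0.1963]
ee_rot: [2.686, 1.629, -0.006]
wrist_force: [0.7, 0.3, -0.4]
width: 0.0281
```

```bash
python3 - <<'E'
from h import *
k=orb(-107.3)
delta([(*k,.18,-27.5),(*k,.129,-27.5)])
snap('side','s2',(280,100,440,250),3.5)
t=cv2.imread
snap('top','t2',(240,155,390,265),4)
a=cv2.imread('pics/s2.png');b=cv2.imread('pics/t2.png')
h=max(a.shape[0],b.shape[0]); 
sc=800/(a.shape[1]+b.shape[1]); c=np.zeros((h,a.shape[1]+b.shape[1],3),np.uint8); c[:a.shape[0],:a.shape[1]]=a;c[:b.shape[0],a.shape[1]:]=b
cv2.imwrite('pics/c2.png',cv2.resize(c,None,fx=sc,fy=sc))
E
```

```text
pos [0.5544 0.0774 0.1963] head -27.5 tilt [-0.0035 -0.0019 -1.    ] q [-0.58  0.5   0.49  2.04 -0.36  0.69 -0.34] F [ 0.7  0.3 -0.4] w 0.0281 t 2.275
[[0.8, 0.9, 16.3], -0.0]
[[0.9, 1.0, 67.3], -0.0]
```

View pics/c2.png

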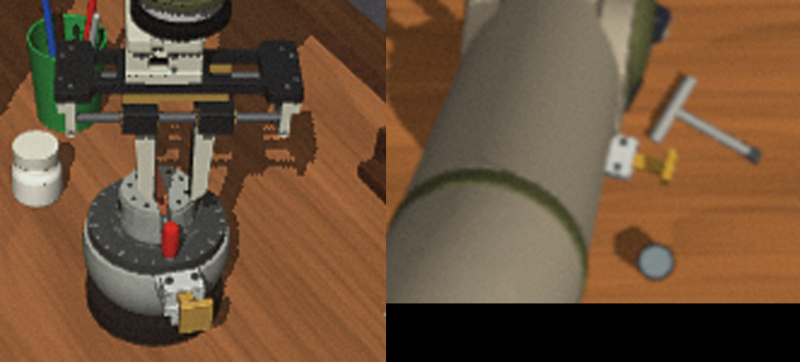

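The side view shows the open fingertips straddling the red knob at crop (172,238). The top view is blocked by the arm. Lowering now.

Emit:
carry_out([
  [[1,1,25],0,28],
  [[1,1,45],0,28],
  [[1,1,58],0,28],
  [[1,1,67],0,28],
  [[1,1,67],0,28],
])

```text
time: 3.0
eef_pos: [0.5571, 0.0778, 0.1312]
ee_rot: [2.685, 1.629, -0.001]
wrist_force: [0.8, 0.2, -0.0]
width: 0.0283
```

```bash
python3 - <<'E'
from h import *
A=np.linspace(-107.3,-107.3+90,13)
# heading lag: tangential a+90, phi from -10 to -18
delta([(*orb(a),.129,a+90-10-4*(a+107.3)/90) for a in A[1:]])
E
```

```text
pos [0.5571 0.0778 0.1312] head -27.5 tilt [-1.e-03  7.e-04 -1.e+00] q [-0.52  0.59  0.41  2.09 -0.43  0.55 -0.27] F [ 0.8  0.2 -0. ] w 0.0283 t 3.0
[[0.8, 5.4, 2.2], -0.129]
[[3.3, 11.9, 2.2], -0.254]
[[6.7, 18.0, 2.2], -0.379]
[[10.8, 23.5, 2.2], -0.504]
[[15.6, 28.5, 2.2], -0.629]
[[21.0, 32.8, 2.2], -0.754]
[[27.0, 36.4, 2.2], -0.879]
[[33.3, 39.2, 2.2], -1.004]
[[40.0, 41.1, 2.2], -1.13]
[[46.9, 42.1, 2.2], -1.255]
[[53.8, 42.3, 2.2], -1.38]
[[60.7, 41.5, 2.2], -1.505]
```

Emit:
carry_out([
  [[1,5,1],-0.129,24],
  [[3,12,1],-0.254,24],
  [[5,15,1],-0.32,24],
  [[7,18,1],-0.38,24],
  [[9,21,1],-0.44,24],
  [[11,23.5,1],-0.504,24],
  [[13,26,1],-0.565,24],
  [[15.5,28.5,1],-0.63,24],
])

```text
time: 4.0
eef_pos: [0.5889, 0.0782, 0.1307]
ee_rot: [2.047, 2.383, -0.003]
wrist_force: [-2.6, 0.3, -0.4]
width: 0.0242
```

```bash
cat > nx.py <<'E'
from h import *
import sys
s=manip.observe(); p=s['eef_pos'][:2]-C; a0=np.degrees(np.arctan2(p[1],p[0])); print('ang',a0.round(1),'r',np.hypot(*p).round(4))
end=float(sys.argv[1]); n=int(sys.argv[2])
delta([(*orb(a),.13,a+90-10-8*(a+107.3)/180) for a in np.linspace(a0,end,n+1)[1:]])
E
python3 nx.py 0 14
```

```text
ang -70.6 r 0.053
pos [0.5889 0.0782 0.1307] head 8.7 tilt [-0.0012 -0.0013 -1.    ] q [-0.39  0.59  0.23  2.01 -0.24  0.57  0.16] F [-2.6  0.3 -0.4] w 0.0242 t 4.0
[[1.0, 4.6, 0.7], -0.067]
[[2.5, 9.0, 0.7], -0.152]
[[4.3, 13.3, 0.7], -0.236]
[[6.5, 17.4, 0.7], -0.32]
[[9.1, 21.3, 0.7], -0.404]
[[12.0, 24.9, 0.7], -0.488]
[[15.2, 28.3, 0.7], -0.572]
[[18.7, 31.4, 0.7], -0.656]
[[22.5, 34.2, 0.6], -0.741]
[[26.5, 36.6, 0.6], -0.825]
[[30.6, 38.7, 0.6], -0.909]
[[35.0, 40.4, 0.6], -0.993]
[[39.5, 41.7, 0.6], -1.077]
[[44.0, 42.6, 0.6], -1.161]
```

Knob force is 2.6 N, matching the stated 2.5 N. Continuing round.

Emit:
carry_out([
  [[1,4.6,0.7],-0.067,24],
  [[2.5,9,0.7],-0.152,24],
  [[4.3,13.3,0.7],-0.236,24],
  [[6.5,17.4,0.7],-0.32,24],
  [[9.1,21.3,0.7],-0.404,24],
  [[12,25,0.7],-0.488,24],
  [[15.2,28.3,0.7],-0.572,24],
  [[18.7,31.4,0.7],-0.656,24],
  [[22.5,34.2,0.7],-0.74,24],
  [[26.5,36.6,0.7],-0.825,24],
  [[30.6,38.7,0.7],-0.909,24],
  [[35,40.4,0.7],-0.993,24],
  [[39.5,41.7,0.7],-1.077,24],
  [[44,42.6,0.7],-1.161,24],
])

```text
time: 5.75
eef_pos: [0.6252, 0.1267, 0.1308]
ee_rot: [0.402, 3.115, -0.005]
wrist_force: [1.7, -3.2, -0.8]
width: 0.024
```

```bash
python3 nx.py 60 14
```

```text
ang -1.6 r 0.0539
pos [0.6252 0.1267 0.1308] head 75.3 tilt [-0.0013 -0.0029 -1.    ] q [-0.23  0.62 -0.09  1.89  0.09  0.63  0.93] F [ 1.7 -3.2 -0.8] w 0.024 t 5.75
[[2.0, 3.7, 0.7], -0.046]
[[3.3, 7.5, 0.7], -0.119]
[[5.0, 11.3, 0.7], -0.193]
[[6.9, 14.8, 0.7], -0.266]
[[9.2, 18.2, 0.7], -0.339]
[[11.6, 21.5, 0.7], -0.413]
[[14.3, 24.5, 0.7], -0.486]
[[17.3, 27.3, 0.6], -0.559]
[[20.4, 29.9, 0.6], -0.633]
[[23.7, 32.3, 0.6], -0.706]
[[27.2, 34.3, 0.6], -0.779]
[[30.9, 36.1, 0.6], -0.853]
[[34.7, 37.7, 0.6], -0.926]
[[38.5, 38.9, 0.6], -1.0]
```

Emit:
carry_out([
  [[2,3.7,0.7],-0.046,24],
  [[3.3,7.5,0.7],-0.119,24],
  [[5,11.3,0.7],-0.193,24],
  [[6.9,14.8,0.7],-0.266,24],
  [[9.2,18.2,0.7],-0.34,24],
  [[11.6,21.5,0.7],-0.413,24],
  [[14.3,24.5,0.7],-0.486,24],
  [[17.3,27.3,0.7],-0.56,24],
  [[20.4,29.9,0.7],-0.633,24],
  [[23.7,32.3,0.7],-0.706,24],
  [[27.2,34.3,0.7],-0.78,24],
  [[31,36,0.7],-0.853,24],
  [[34.7,37.7,0.7],-0.926,24],
  [[38.5,39,0.7],-1,24],
])

```text
time: 7.5
eef_pos: [0.5989, 0.1743, 0.1306]
ee_rot: [-1.143, 2.925, -0.006]
wrist_force: [3.2, -1.0, -0.3]
width: 0.024
```

```bash
python3 nx.py 77 5; python3 - <<'E'
from h import *
snap('side','s3',(280,100,440,250),5)
E
```

```text
ang 59.1 r 0.0537
pos [0.5989 0.1743 0.1306] head 132.7 tilt [-0.     -0.0042 -1.    ] q [-0.13  0.63 -0.37  1.91  0.36  0.66  1.59] F [ 3.2 -1.  -0.3] w 0.024 t 7.5
[[1.7, 2.9, 0.6], -0.043]
[[2.9, 6.0, 0.6], -0.102]
[[4.3, 9.0, 0.6], -0.162]
[[5.9, 11.9, 0.5], -0.222]
[[7.7, 14.7, 0.5], -0.281]
```

View pics/s3.png

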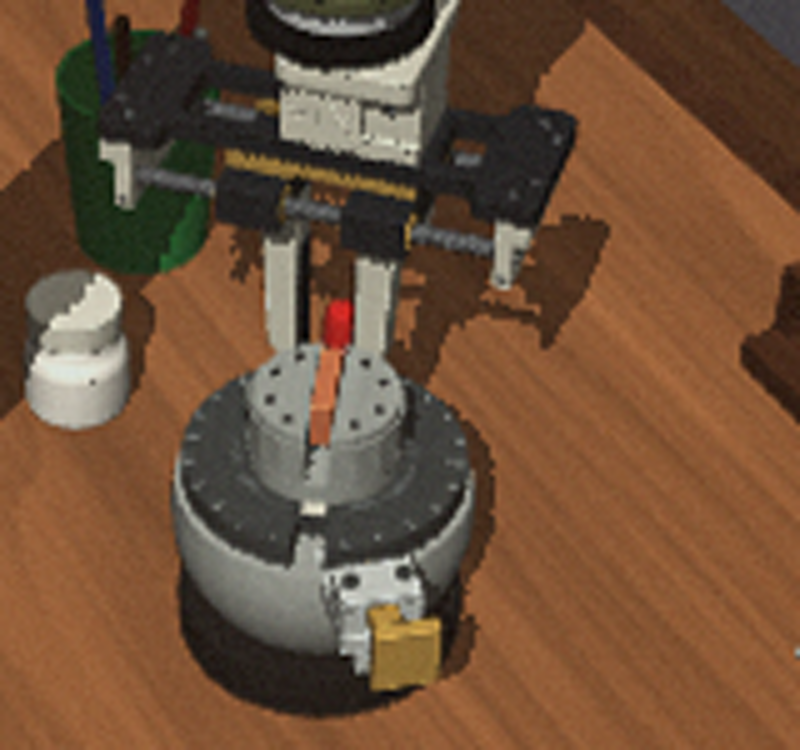

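Side view: slot at crop (310,560), white mark at (313,508), and the bar's line is further right at about (365,575). More turn is needed, so I compute how much.

```bash
python3 - <<'E'
from h import *
for u,v in((313,508),(310,555)):
  q=ray('side',280+u/5-.4,100+v/5-.4,.102)[:2]-C; print(np.degrees(np.arctan2(q[1],q[0])),np.hypot(*q))
for a in (-128,-122,-105.4):
  print(a,[((proj('side',(*orb(a,r),.102))-[280,100]+.4)*5).round(0) for r in (.041,.062)])
E
```

```text
-128.26731135279053 0.03522757269850095
-125.21129275635485 0.06413369937171097
-128 [array([311., 517.]), array([303., 551.])]
-122 [array([321., 518.]), array([319., 552.])]
-105.4 [array([349., 517.]), array([362., 550.])]
```

Emit:
carry_out([
  [[1.7,2.9,0.6],-0.043,24],
  [[2.9,6,0.6],-0.09,24],
  [[4.3,9,0.6],-0.12,24],
  [[5.9,11.9,0.6],-0.16,24],
  [[7,13.5,0.6],-0.18,24],
  [[8,15.2,0.6],-0.2,24],
  [[8,15.2,0.6],-0.2,24],
  [[8,15.2,0.6],-0.2,24],
])

```text
time: 8.55
eef_pos: [0.5816, 0.1801, 0.1297]
ee_rot: [1.435, -2.794, 0.006]
wrist_force: [0.6, 0.3, 1.0]
width: 0.024
```

```bash
python3 nx.py 79 2; python3 - <<'E'
from h import *
snap('side','s4',(310,160,390,240),7)
for a in (-112,-109,-105.4,-102):
  print(a,[((proj('side',(*orb(a,r),.102))-[310,160]+.4)*7).round(0) for r in (.041,.062)])
E
```

```text
ang 78.8 r 0.0529
pos [0.5816 0.1801 0.1297] head 144.4 tilt [ 0.002  -0.0031 -1.    ] q [-0.11  0.63 -0.42  1.94  0.41  0.65  1.72] F [0.6 0.3 1. ] w 0.024 t 8.55
[[-0.0, 0.1, -0.3], -0.109]
[[0.0, 0.2, -0.3], -0.111]
-112 [array([264., 305.]), array([273., 353.])]
-109 [array([271., 304.]), array([283., 352.])]
-105.4 [array([279., 303.]), array([296., 350.])]
-102 [array([287., 302.]), array([308., 348.])]
```

View pics/s4.png

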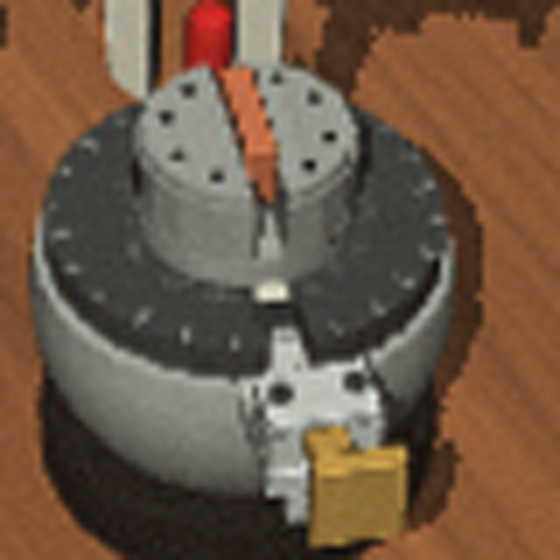

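The slot now looks close to line: mark at (271,290), mouth at about (290,350), against (296,350) predicted for perfect line. I'll lift off and move clear for a top view to verify.

```bash
python3 - <<'E'
from h import *
delta([(.5816,.1801,.24,144.4),(.6,.0,.24,110),(.58,-.2,.24,74.6)])
E
```

```text
pos [0.5816 0.1801 0.1297] head 144.4 tilt [ 0.002  -0.0031 -1.    ] q [-0.11  0.63 -0.42  1.94  0.41  0.65  1.72] F [ 0.7 -0.7 -1. ] w 0.0239 t 8.6
[[0.3, -0.4, -110.3], -0.001]
[[135.9, -120.3, -109.7], 0.6]
[[310.1, -220.5, -109.0], 1.218]
```

Emit:
carry_out([
  [[0,0,-20],0,24],
  [[0,0,-60],0,24],
  [[0,0,-100],0,24],
  [[0,0,-110],0,24],
  [[34,-30,-110],0.15,10],
  [[68,-60,-110],0.3,0],
  [[102,-90,-110],0.45,0],
  [[136,-120,-110],0.6,0],
  [[180,-145,-110],0.75,0],
  [[225,-170,-110],0.9,0],
  [[268,-195,-110],1.06,0],
  [[310,-220,-110],1.22,0],
  [[310,-220,-110],1.22,0],
])

```text
time: 10.22
eef_pos: [0.5778, -0.2041, 0.2398]
ee_rot: [-0.437, -3.111, 0.008]
wrist_force: [-0.7, 0.1, 0.1]
width: 0.0008
```

```bash
python3 - <<'E'
from h import *
snap('top','t5',(240,155,390,265),5)
im=cv2.imread('pics/t5_full.png').astype(int); B,G,Rr=im[...,0],im[...,1],im[...,2]
ys,xs=np.nonzero(((Rr>120)&(G<50)&(B<50))[155:265,240:350]); u,v=xs.mean()+240,ys.mean()+155
q=ray('top',u,v,.138)[:2]-C; print(u,v,len(xs),np.degrees(np.arctan2(q[1],q[0])),np.hypot(*q))
a=-105.4; print([((proj('top',(*orb(a,r),z))-[240,155]+.4)*5).round(0) for r,z in((.041,.102),(.062,.102),(.132,.122),(.087,.107))])
print(manip.observe()['joint_pos'].round(2))
E
```

```text
267.925 194.375 40 74.89762570091844 0.0513186801434315
[array([333., 262.]), array([375., 273.]), array([515., 303.]), array([424., 284.])]
[ 0.34  0.46 -0.15  1.86  0.09  0.83  1.44]
```

View pics/t5.png

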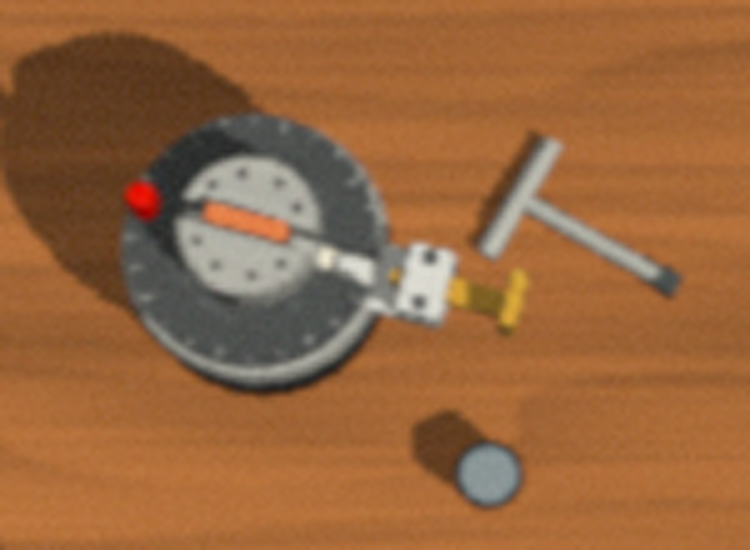

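Top view confirms it: knob at 74.9° against a target of 74.6°, and slot, bar and tab are on one line, at (325,258), (358,268), (424,284) and (514,301). The vise hasn't moved. Going to the tab now.

```bash
python3 - <<'E'
from h import *
b=-105.4
delta([(*orb(b,.195),.24,74.6),(*orb(b,.195),.12,74.6),(*orb(b,.165),.12,74.6)])
E
```

```text
pos [ 0.5785 -0.2011  0.2399] head 74.3 tilt [-1.0e-04 -3.6e-03 -1.0e+00] q [ 0.34  0.46 -0.15  1.86  0.09  0.83  1.44] F [0.2 1.2 0.1] w 0.001 t 10.275
[[95.0, 120.1, -0.6], -0.005]
[[95.0, 120.5, 119.4], -0.005]
[[95.2, 150.5, 119.3], -0.005]
```

Emit:
carry_out([
  [[32,40,0],0,0],
  [[64,80,0],0,0],
  [[95,120,0],-0.005,0],
  [[95,120,40],-0.005,0],
  [[95,120,80],-0.005,0],
  [[95,120,110],-0.005,0],
  [[95,120,119],-0.005,0],
  [[95,130,119],-0.005,0],
  [[95,136,119],-0.005,0],
  [[95,142,119],-0.005,0],
  [[95,142,119],-0.005,0],
])

```text
time: 11.65
eef_pos: [0.5258, -0.0385, 0.121]
ee_rot: [0.42, 3.113, -0.005]
wrist_force: [-0.2, -0.4, -0.7]
width: 0.0004
```

```bash
python3 - <<'E'
from h import *
b=-105.4
s=manip.observe(); p=s['eef_pos'][:2]-C; print('r',np.hypot(*p),np.degrees(np.arctan2(p[1],p[0])))
delta([(*orb(b,r),.12,74.6) for r in (.160,.15,.14,.13,.1255)])
snap('side','s6',(310,120,410,240),5)
E
```

```text
r 0.17277273277974298 -105.25871030280919
pos [ 0.5258 -0.0385  0.121 ] head 74.6 tilt [-0.0013 -0.0031 -1.    ] q [ 0.05  0.54 -0.13  2.15  0.15  0.46  1.11] F [-0.2 -0.4 -0.7] w 0.0004 t 11.65
[[0.4, 12.8, 1.0], 0.001]
[[0.4, 22.8, 0.9], 0.001]
[[0.4, 32.8, 0.9], 0.001]
[[0.4, 42.8, 0.9], 0.001]
[[0.4, 47.3, 0.9], 0.001]
```

View pics/s6.png

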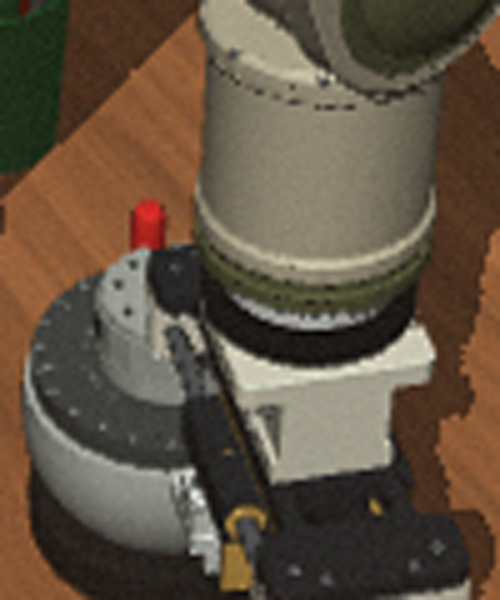

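The side view shows the gripper over the bar line, with its body clear above the jaws. Pushing slowly.

Emit:
carry_out([
  [[0,5,1],0,0],
  [[0,10,1],0,0],
  [[0,15,1],0,0],
  [[0,19,1],0,0],
  [[0,22,1],0,0],
  [[0,25,1],0,0],
  [[0,28,1],0,0],
])

```text
time: 12.58
eef_pos: [0.5329, -0.0122, 0.1197]
ee_rot: [0.421, 3.113, -0.006]
wrist_force: [0.6, -0.6, 0.3]
width: -0.0001
```

Emit:
carry_out([
  [[0,3,0],0,0],
  [[0,5,0],0,0],
  [[0,7,0],0,0],
  [[0,9,0],0,0],
])

```text
time: 13.08
eef_pos: [0.5353, -0.0035, 0.1197]
ee_rot: [0.421, 3.113, -0.006]
wrist_force: [-0.7, -1.8, 1.4]
width: 0.0007
```

Emit:
carry_out([
  [[0,2,0],0,0],
  [[0,4,0],0,0],
  [[0,6,0],0,0],
  [[0,7,0],0,0],
  [[0,8,0],0,0],
])

```text
time: 13.7
eef_pos: [0.5374, 0.0043, 0.1197]
ee_rot: [0.421, 3.113, -0.006]
wrist_force: [0.1, -2.3, 1.7]
width: 0.0008
```

Emit:
carry_out([
  [[0,1,0],0,0],
  [[0,2,0],0,0],
  [[0,2,0],0,0],
])

```text
time: 14.08
eef_pos: [0.538, 0.0064, 0.1197]
ee_rot: [0.421, 3.113, -0.006]
wrist_force: [-0.1, -0.4, 0.3]
width: 0.0004
```

Emit:
carry_out([
  [[0,0.5,0],0,0],
  [[0,1,0],0,0],
  [[0,1,0],0,0],
])

```text
time: 14.45
eef_pos: [0.5382, 0.0074, 0.1196]
ee_rot: [0.421, 3.113, -0.006]
wrist_force: [-1.4, -1.0, 0.4]
width: 0.0003
```

Emit:
carry_out([
  [[0,0.5,0],0,0],
  [[0,1,0],0,0],
])

```text
time: 14.7
eef_pos: [0.5385, 0.0084, 0.1196]
ee_rot: [0.421, 3.113, -0.006]
wrist_force: [-0.8, -1.6, 1.9]
width: 0.0003
```

Emit:
carry_out([
  [[0,0.5,0],0,0],
  [[0,1,0],0,0],
])

```text
time: 14.95
eef_pos: [0.5387, 0.0094, 0.1196]
ee_rot: [0.421, 3.113, -0.006]
wrist_force: [-0.4, -1.3, 1.2]
width: 0.0006
```

Emit:
carry_out([
  [[0,0.5,0],0,0],
  [[0,1,0],0,0],
])

```text
time: 15.2
eef_pos: [0.539, 0.0103, 0.1196]
ee_rot: [0.421, 3.113, -0.006]
wrist_force: [-0.5, -2.1, 1.4]
width: 0.0004
```

Emit:
carry_out([
  [[0,0.5,0],0,0],
  [[0,1,0],0,0],
])

```text
time: 15.45
eef_pos: [0.539, 0.0104, 0.1197]
ee_rot: [-0.422, -3.113, 0.008]
wrist_force: [-1.2, -6.3, 3.2]
width: 0.0005
```

Emit:
carry_out([
  [[0,0.5,0],0,0],
  [[0,1,0],0,0],
])

```text
time: 15.7
eef_pos: [0.539, 0.0105, 0.1197]
ee_rot: [-0.423, -3.112, 0.01]
wrist_force: [-1.4, -6.6, 3.5]
width: 0.0003
```

Position has stopped and force rose to about 7 N, so the bar is home against the guide. Backing off and checking.

Emit:
carry_out([
  [[0,-10,0],0,0],
  [[0,-40,0],0,0],
  [[0,-55,-30],0,0],
  [[0,-70,-80],0,0],
  [[-60,-110,-110],0,0],
  [[-100,-150,-110],0,0],
  [[-100,-190,-110],0,0],
  [[-100,-200,-110],0,0],
  [[-100,-200,-110],0,0],
])

```text
time: 16.82
eef_pos: [0.5818, -0.2085, 0.2307]
ee_rot: [-0.425, -3.112, 0.009]
wrist_force: [0.0, 0.0, -0.2]
width: 0.0008
```

```bash
python3 - <<'E'
from h import *
snap('top','t7',(240,155,390,265),5)
print(manip.observe()['wrist_force'],manip.observe()['eef_pos'])
print([((proj('top',(*orb(-105.4,r),.122))-[240,155]+.4)*5).round(0) for r in(.132,.104)])
E
```

```text
[0.91807716 0.44208478 0.25749207] [ 0.5821111  -0.20722773  0.23077   ]
[array([515., 303.]), array([458., 288.])]
```

View pics/t7.png

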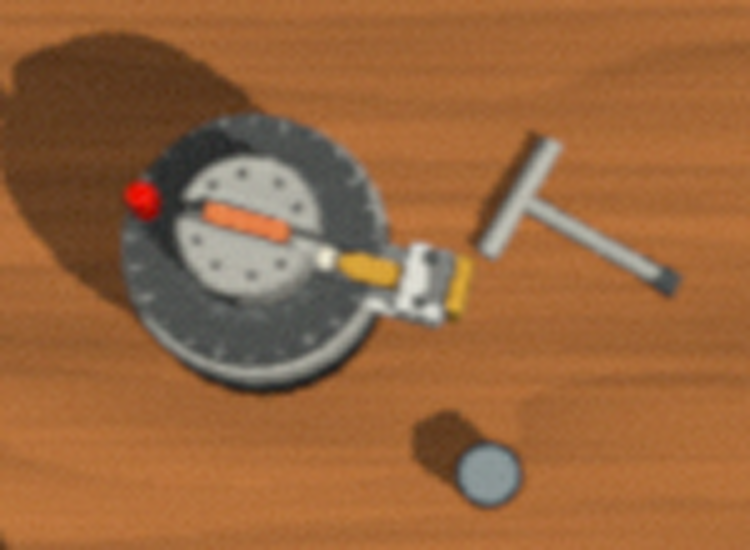

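The bar's nose (370,268) is in the slot and the tab (458,287) is against the guide, exactly where "home" projects. The vise, key and loupe have not moved, so I'm handing in.

```bash
python3 -c "
from cell import manip
print(manip.job_done())"
```

```text
the job is handed in; nothing more can be done
None
```

The turret is locked: the bar is fully home in the slot, and I handed the job in with the arm clear of everything. Handing in gives no verdict, so this rests on my own checks.

- **Turn:** I straddled the red knob of the smaller vise with the open fingertips and swept it about 182° counter-clockwise. The force was about 3 N, close to the stated 2.5 N. From above, the knob then stood at 74.9° against a target of 74.6°, and slot, bar and tab were on one line.
- **Bar:** I pushed the tab in with the closed fingertips at about 2 N, until it stopped and the force rose to about 7 N against the guide.
- **Last look:** The top picture after backing off shows the nose in the slot and the tab within a pixel of where "home" should appear. The vise, key and loupe are in the same place as before. I did not compare the other bystanders again, but the arm went near them only well above their height and I saw no unexpected forces.
- **One disagreement:** The stop came about 3 mm further in than I expected from the finger thickness I had inferred (17.5 mm). The picture confirms the bar is home, so my thickness estimate was probably too large.

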